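# Hold the desk bin open with its lever and let the lid down softly

### The arm

A 6-joint arm with a two-finger parallel gripper is mounted at the origin on the work surface. World frame = base frame: x ahead of the robot, y to its left, z up, the work surface at z = 0. Lengths are in m, angles in rad, forces in N, time in s.
With the tool pointing down it reaches from about 0.325 to 0.85 m from the base axis. Payload 15.5 kg.
Tool frame: the origin (TCP) lies midway between the tips of the shut fingers; the grasp point (between the pads) lies 19 mm behind it; x points along the fingers, y is the direction in which the jaws open and shut, and the axes are right-handed (so a half turn about x gives the same grasp; the last joint's range is limited). The gripper opens to 91 mm and grips with 3 to 60 N. Pads are 32 mm wide; open, the fingers measure 118 mm over their backs; the gripper's body (76 mm by 178 mm) begins 60 mm behind the grasp point.
Start: joints at [1.212, 0.494, 1.345, -0, 1.302, -0.096], TCP at [0.162, 0.604, 0.214] pointing down, gripper open.
Joint ranges: [-2.91, 2.91], [-0.82, 2.16], [0.22, 2.67], [-1.22, 4.37], [0.12, 2.79], [-3.08, 3.08]. Speed limits (rad/s): [1.89, 1.89, 2.57, 3.01, 3.01, 3.01].

### API

Orientations are given as a unit quaternion [x, y, z, w].
In Python, from plant import r gives the robot as it stands. The module is installed in compiled form; this text tells all that it offers.
- The arm moves only by the tool move_arm, never from a script. Its argument "steps" is a list of rows, each an object with "claw": the opening, from 0 (shut) to 1 (fully open); "travel": the shift along the tool's x, y, z in cm, a list of three; "turn": the turn about the tool's x in rad. In form: [{"claw": claw, "travel": [tx, ty, tz], "turn": turn}, ...]. A call has 1 to 10 rows; each row is the pose to reach, as a shift and turn from the pose commanded when the call began, along the tool's axes at that moment; what a row does not reach only later rows make up. A row lasts 1/10 s, in which the tool goes at most 50 mm and 8.59 degrees, less where a joint would pass 70% of its speed; a pose out of reach is approached as far as the arm can. A call with a gripper value outside its range is refused whole. The fingers move at their own pace and stop on an object; "newtons" is the grip in N (left out, the last holds). Time passes only in rows, so rows that repeat a pose let the fingers close. It gives the time, the measured TCP pose, the force and the opening at its end, in the units of the state.
- r.get_obs(): the state, without advancing time (a new reading comes with each control period).
- r.get_image(name): name is "side" or "top"; returns the picture (420x560x3 uint8, blue, green, red); there is no depth.
- r.get_calibration(name): a dict with "intrinsics" (3x3 intrinsics, pixels), "position" and "orientation" of the camera in the world. Camera axes: x right, y down, z forward; pixel columns grow to the right and rows downward; lengths in m; the calibration is good to about 2 mm. A picture is of the moment at which its call begins. get_calibration takes no time and is no camera call.
- r.finish_job(): hands the job in, once; it reports no verdict.
The state is a dict: "clock": time; "joint_pos": joint angles; "joint_vel": joint speeds; "effort": joint torques, N m; "ee_pos": TCP position; "tool_rot": TCP orientation; "ft_force": force on the tool from outside, world axes, zero at the start; "torque": the same for the moment, N m; "width": finger opening in m.
Only numpy, scipy, OpenCV 4.12 (cv2) and the standard library are available. Lean on these libraries where they do the work, as an engineer would, in place of code of your own. Each camera call takes 0.05 s, during which the arm holds its last target.

### The job

With the fingertips, press the lever of the square desk bin all the way down so that its lid stands wide open, and hold it there for about three seconds while I drop something in. Then ease the lever slowly back up, so that the lid settles shut without slamming. Keep the arm off the lid itself, leave the round bin shut, and do not shift, tip or lift the mug, the mouse or the stapler.

Things in the scene. Friction and masses are not known exactly. Their poses are not given: they have to be found in the camera images.
- square: square brushed-aluminium desk bin, 146 x 146 mm, 150 mm tall, fixed, on a 4 mm felt mat beside the round bin (which of them is nearer the robot varies). Origin at the centre of its underside, z up; its lever sticks out of its front, along its own -x. Its 150 x 150 x 8 mm lid, its top 160 mm above the underside, is hinged at the back (+x) and swings up and away from the lever
- square_pad (a point): centre of the upper face of the square bin's lever pad, a flat steel plate 40 mm along the lever x 50 mm across, 6 mm thick, on a 10 mm rod. Axes turn with the lever: -x outward along it, z up. At rest 87 mm above the bin's underside and 127 mm in front of its front face; fully pressed about 47 mm lower, almost straight below
- square_pivot (a point): the hinge of the square bin's lever, on the bin (fixed), in the front face, 70 mm above the underside, 130 mm behind the middle of the pad; axes as the bin's. The lever turns about the bin's y axis
- square_lid (a joint): lid angle of the square bin: 0 shut, about 1.11 rad with the lever fully down. Linked to the lever: 3 rad per rad of lever (0 to 0.37 rad), so 10 mm of pad travel turns the lid about 0.23 rad. A spring and the lid's weight push the lever back up; 4 to 8 N at the pad hold it down. Let go, the lid slams
- square_lid_edge (a point): middle of the front edge of the square bin's lid plate, at its upper face; moves with the lid (the hinge is 150 mm from it along its own +x). The lid is not to be touched
- round: the round brushed-aluminium desk bin, 144 mm in diameter and 150 mm tall, fixed, with a round lid and the same sort of lever at its front (-x), to be left alone. Origin at the centre of its underside
- round_lid (a joint): lid angle of the round bin: 0 shut; it must stay shut
- mug: white ceramic mug, 80 mm in diameter, 90 mm tall, handle to its +y; origin at the centre of its underside; loose
- mouse: black computer mouse, 110 x 60 x 34 mm; origin at the centre of its underside; loose
- stapler: black and steel stapler, 140 x 36 x 53 mm; origin at the centre of its underside; loose
Not all that is in view belongs to the job. Of the things that look like the mug, the smallest one is meant.

How it is judged:
By the outcome, as a careful person would: the job done as asked, in the order asked, and still so for the second after the job is handed in, with the robot touching nothing.
It also fails if it takes over 48 s, if anything falls off the work surface, if the arm or the gripper's body presses on something with over 40 N, if the wrist force passes 120 N, or if a joint passes its speed limit or range.

## Working session

There is one attempt and no reset: what is moved stays moved. The work goes in short steps, Python scripts to look and compute and a tool call to move; the robot and the scene stay as the last step left them, time stands still between calls to the robot, and variables do not carry over. Pictures are saved under pics/ and viewed, and the job is handed in when it is done.

Besides the shell and the picture viewer there is one more tool, called after ">>>" by a JSON object that holds its "fn" and its "kwargs", one argument or row to a line. move_arm: Moves the arm, as the interface text tells. Its arguments: {"type":"object","properties":{"steps":{"type":"array","items":{"type":"object","properties":{"claw":{"type":"number"},"travel":{"type":"array","items":{"type":"number"}},"turn":{"type":"number"}}}},"newtons":{"type":"number"}},"required":["steps"]}

```bash
mkdir -p pics; python3 - <<'E'
from plant import r
import cv2
o=r.get_obs()
for k in o: print(k,o[k])
for n in("side","top"):
    im=r.get_image(n); cv2.imwrite(f"pics/{n}0.png",im)
    c=r.get_calibration(n); print(n,c)
E
```

```text
clock 0.0
joint_pos [ 1.21251524e+00  4.94162459e-01  1.34613671e+00  2.61313028e-05
  1.30250490e+00 -9.54990154e-02]
joint_vel [-7.42863776e-04 -1.76080928e-03 -1.59635405e-03  1.60833412e-03
  6.43474560e-04 -5.71045257e-05]
effort [-8.87868046e-04 -8.78815842e+01 -3.81854868e+01  7.05815130e-02
  5.33222454e-02 -1.43415864e-04]
ee_pos [0.16220745 0.60318631 0.21334927]
tool_rot [ 0.0922275   0.70111653 -0.09305814  0.70090648]
ft_force [-0.39920381  0.54626489  0.24794869]
torque [ 0.03701931 -0.02177052  0.01833782]
width 0.09115274216546285
side {'intrinsics': array([[387.87023861,   0.        , 270.5025604 ],
       [  0.        , 387.87023861, 206.73602826],
       [  0.        ,   0.        ,   1.        ]]), 'position': array([ 0.16454725, -0.809807  ,  0.88672207]), 'orientation': array([ 0.87992694, -0.18348982,  0.0789934 , -0.43106856])}
top {'intrinsics': array([[507.39835147,   0.        , 275.47939239],
       [  0.        , 507.39835147, 206.97667577],
       [  0.        ,   0.        ,   1.        ]]), 'position': array([0.43661273, 0.09410415, 1.37681699]), 'orientation': array([-0.70606667,  0.70652136, -0.03226922,  0.03544172])}
```

View pics/side0.png

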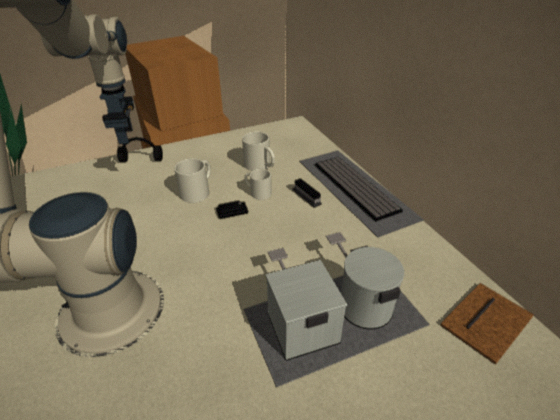

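View pics/top0.png

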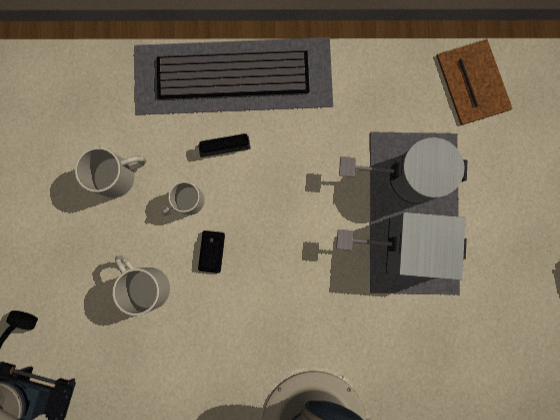

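The square bin is the nearer one, with its lever pad at top-view pixel (345,240). The round bin's pad is at (347,167). Both levers point toward world +y. In the side view the pads are near (260,260) and (278,255), with their shadows close by, so I'll measure them.

```bash
cat > h.py <<'E'
import numpy as np,cv2
from scipy.spatial.transform import Rotation as R
from plant import r
def ray(n,u,v):
    c=r.get_calibration(n); d=R.from_quat(c["orientation"]).apply(np.linalg.inv(c["intrinsics"])@[u,v,1]); return np.array(c["position"]),d
def plane(n,u,v,z):
    p,d=ray(n,u,v); return p+d*(z-p[2])/d[2]
def proj(n,P):
    c=r.get_calibration(n); q=R.from_quat(c["orientation"]).inv().apply(np.array(P)-c["position"]); k=c["intrinsics"]@q; return k[:2]/k[2]
E
python3 - <<'E'
from h import *
im=cv2.imread("pics/top0.png")
a=im[140:300,290:480]; cv2.imwrite("pics/topcrop.png",cv2.resize(a,None,fx=4,fy=3.75,interpolation=cv2.INTER_CUBIC))
s=cv2.imread("pics/side0.png")[220:360,230:420]; cv2.imwrite("pics/sidecrop.png",cv2.resize(s,None,fx=4,fy=4,interpolation=cv2.INTER_CUBIC))
for u,v in[(345,240),(347,167)]:
    P=plane("top",u,v,.091); print(P,proj("side",P),np.hypot(*P[:2]))
for u,v in[(403,213),(465,215),(463,278),(400,276)]: print(plane("top",u,v,.164))
T=R.from_quat(r.get_obs()["tool_rot"]).as_matrix(); print(T.round(3))
E
```

```text
[ 0.47613387 -0.07589212  0.091     ] [275.70638145 253.76527148] 0.482144251044252
[ 0.66296622 -0.0835431   0.091     ] [333.5633083  237.37170938] 0.6682092919756677
[ 0.53839264 -0.20598855  0.164     ]
[ 0.53346931 -0.35410775  0.164     ]
[ 0.3839902  -0.34398919  0.164     ]
[ 0.38871883 -0.19523536  0.164     ]
[[-0.     0.26   0.966]
 [-0.001  0.966 -0.26 ]
 [-1.    -0.001 -0.   ]]
```

View pics/topcrop.png

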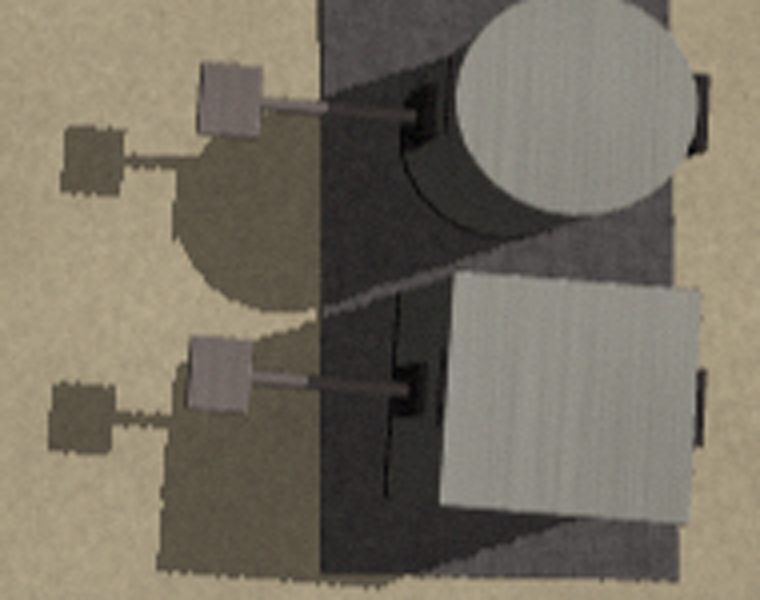

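View pics/sidecrop.png

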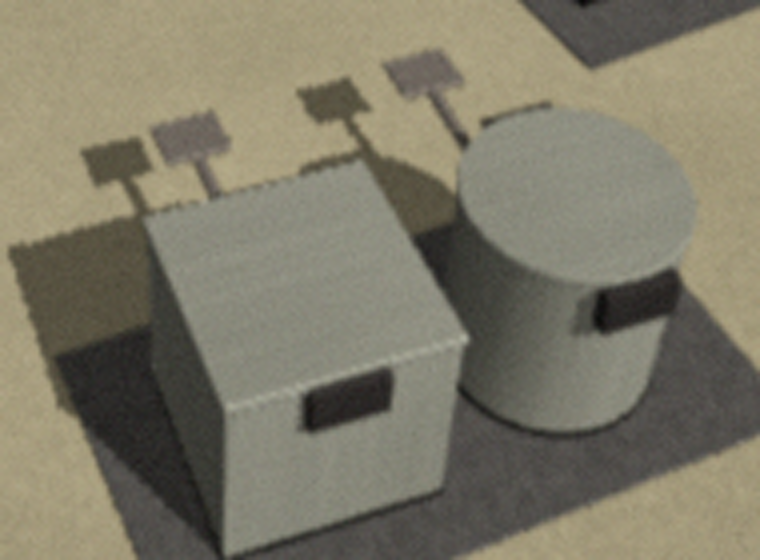

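Both views agree on the pad to within a few mm: about (0.475, -0.076, 0.091). The distance from the lid edge also fits the 125 mm expected. First I'll raise the tool, shut the fingers and travel toward the pad.

>>> {"fn": "move_arm", "kwargs": {
  "newtons": 20,
  "steps": [
    {"claw": 0,"travel": [-2,-1,1],"turn": 0.05},
    {"claw": 0,"travel": [-4,-4,3],"turn": 0.1},
    {"claw": 0,"travel": [-5,-7,6],"turn": 0.17},
    {"claw": 0,"travel": [-5,-10,9],"turn": 0.24},
    {"claw": 0,"travel": [-5,-13.5,11.5],"turn": 0.31},
    {"claw": 0,"travel": [-5,-17,14],"turn": 0.38},
    {"claw": 0,"travel": [-5,-20,16.5],"turn": 0.45},
    {"claw": 0,"travel": [-5,-23,19],"turn": 0.52},
    {"claw": 0,"travel": [-5,-26,21.5],"turn": 0.59},
    {"claw": 0,"travel": [-5,-28.5,24],"turn": 0.66}
  ]
}}

```text
clock: 1.1
ee_pos: [0.3201, 0.2642, 0.2638]
tool_rot: [0.316, 0.633, -0.316, 0.633]
ft_force: [0.1, 1.1, 0.7]
width: 0.0142
```

```bash
python3 - <<'E'
from h import *
o=r.get_obs();T=R.from_quat(o["tool_rot"]).as_matrix();print(o["clock"],o["ee_pos"],o["width"],o["joint_pos"].round(2));print(T.round(3))
print(100*T.T@(np.array([.475,-.071,.20])-o["ee_pos"]))
print(np.arctan2(T[1,1],T[0,1]))
E
```

```text
1.1 [0.32010079 0.26421532 0.26384246] 0.014224437622429892 [ 0.55  0.14  1.75 -0.    1.26 -0.1 ]
[[-0.     0.799  0.601]
 [-0.     0.601 -0.799]
 [-1.    -0.     0.   ]]
[ 6.38893979 -7.77902716 36.09788838]
0.6451738752119329
```

>>> {"fn": "move_arm", "kwargs": {
  "steps": [
    {"claw": 0,"travel": [0,-1,3.5],"turn": 0.07},
    {"claw": 0,"travel": [0,-2,7],"turn": 0.14},
    {"claw": 0,"travel": [0,-3,11],"turn": 0.21},
    {"claw": 0,"travel": [0,-4,15],"turn": 0.28},
    {"claw": 0,"travel": [1,-5,19],"turn": 0.36},
    {"claw": 0,"travel": [2,-6,23],"turn": 0.44},
    {"claw": 0,"travel": [3,-6.5,27],"turn": 0.52},
    {"claw": 0,"travel": [4,-7,31],"turn": 0.6},
    {"claw": 0,"travel": [5,-7.5,34],"turn": 0.66},
    {"claw": 0,"travel": [6.3,-7.8,36],"turn": 0.7}
  ]
}}

```text
clock: 2.1
ee_pos: [0.4762, -0.0703, 0.2005]
tool_rot: [0.514, 0.486, -0.514, 0.486]
ft_force: [-0.6, 0.2, 0.4]
width: 0.0004
```

>>> {"fn": "move_arm", "kwargs": {
  "steps": [
    {"claw": 0,"travel": [2,0,0],"turn": 0},
    {"claw": 0,"travel": [4,0,0],"turn": 0},
    {"claw": 0,"travel": [5,0,0],"turn": 0},
    {"claw": 0,"travel": [5,0,0],"turn": 0},
    {"claw": 0,"travel": [5,0,0],"turn": 0}
  ]
}}

```text
clock: 2.6
ee_pos: [0.4754, -0.0681, 0.1514]
tool_rot: [0.513, 0.487, -0.513, 0.487]
ft_force: [0.7, -0.6, 0.2]
width: 0.0003
```

```bash
python3 - <<'E'
from h import *
o=r.get_obs();T=R.from_quat(o["tool_rot"]).as_matrix();print(o["clock"],o["ee_pos"],o["width"],o["ft_force"],o["joint_pos"].round(2));print(T.round(3))
print(100*T.T@(np.array([.475,-.071,.091])-o["ee_pos"]))
for n in("side","top"):
    im=r.get_image(n); cv2.imwrite(f"pics/{n}1.png",im); print(proj(n,o["ee_pos"]))
a=cv2.imread("pics/top1.png")[140:300,270:480];b=cv2.imread("pics/side1.png")[180:340,210:420]
cv2.imwrite("pics/both1.png",np.vstack([cv2.resize(x,(390*1,297),interpolation=cv2.INTER_CUBIC) for x in(a,b)]))
E
```

```text
2.6 [ 0.4753743  -0.06806725  0.15139104] 0.0003474578446719329 [ 0.71012441 -0.55241117  0.20596318] [-0.27  0.37  1.77 -0.    1.   -0.21]
[[ 0.     0.999 -0.052]
 [-0.    -0.052 -0.999]
 [-1.     0.     0.   ]]
[ 6.03911705 -0.02324664  0.29447659]
[274.10296815 236.65897248]
[345.06000582 239.5441689 ]
```

View pics/both1.png

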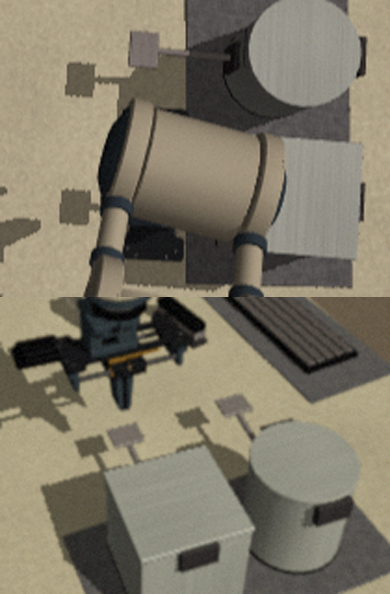

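The shut fingertips hang over the pad, but in the top view an arm link crosses above the lid. I'll check how high that link is in the full side view.

View pics/side1.png

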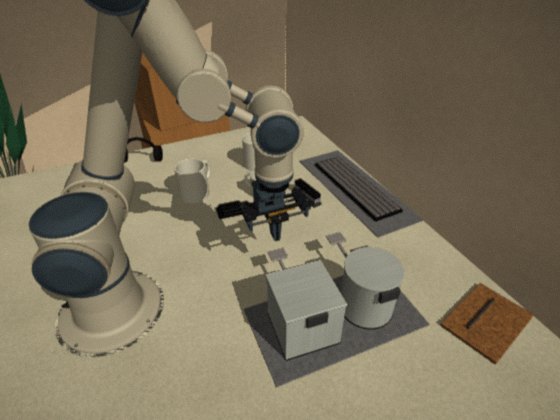

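View pics/top1.png

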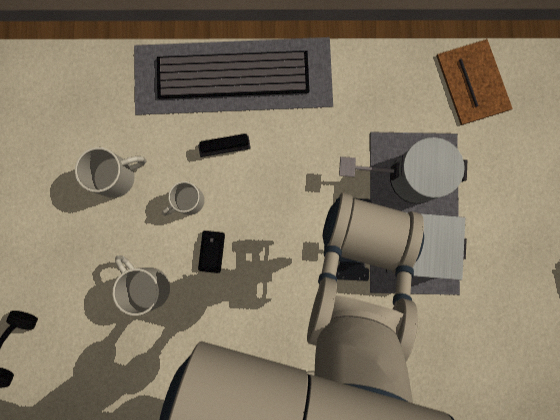

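```bash
python3 - <<'E'
from h import *
def tri(a,b):
    p,d=ray("top",*a);q,e=ray("side",*b); A=np.c_[d,-e]; s=np.linalg.lstsq(A,q-p,rcond=None)[0]; x,y=p+d*s[0],q+e*s[1]; return (x+y)/2,np.linalg.norm(x-y)
print(tri((420,245),(280,133)))   # wrist cap centre
print(tri((407,310),(205,97)))
for z in(.3,.35,.4,.45): print(z,plane("top",423,245,z),plane("side",282,155,z),plane("side",280,133,z),plane("top",397,290,z))
E
```

```text
(array([ 0.45679752, -0.14790457,  0.51330877]), np.float64(0.0046720093038670795))
(array([ 0.33959835, -0.09858983,  0.59410639]), np.float64(0.030572206498243926))
0.3 [ 0.45906394 -0.21291126  0.3       ] [0.57582565 0.09985314 0.3       ] [0.62749431 0.22968087 0.3       ] [ 0.36498148 -0.15581158  0.3       ]
0.35 [ 0.45802146 -0.19865557  0.35      ] [0.54077683 0.02233261 0.35      ] [0.58804232 0.14109652 0.35      ] [ 0.36830755 -0.14420721  0.35      ]
0.4 [ 0.45697898 -0.18439987  0.4       ] [ 0.505728   -0.05518792  0.4       ] [0.54859033 0.05251217 0.4       ] [ 0.37163361 -0.13260284  0.4       ]
0.45 [ 0.4559365  -0.17014418  0.45      ] [ 0.47067917 -0.13270845  0.45      ] [ 0.50913835 -0.03607218  0.45      ] [ 0.37495968 -0.12099846  0.45      ]
```

The wrist cap is at y≈-0.15, z≈0.51. It drops to about 0.41 when pressed, which clears the lid's arc (y<-0.2, z<0.31). Now I'll descend to just above the pad.

>>> {"fn": "move_arm", "kwargs": {
  "steps": [
    {"claw": 0,"travel": [1,0,0.1],"turn": 0},
    {"claw": 0,"travel": [2,0,0.2],"turn": 0},
    {"claw": 0,"travel": [3,0,0.3],"turn": 0},
    {"claw": 0,"travel": [4,0,0.3],"turn": 0},
    {"claw": 0,"travel": [4.8,0,0.3],"turn": 0},
    {"claw": 0,"travel": [5,0,0.3],"turn": 0},
    {"claw": 0,"travel": [5,0,0.3],"turn": 0}
  ]
}}

```text
clock: 3.4
ee_pos: [0.4749, -0.0711, 0.1005]
tool_rot: [-0.513, -0.487, 0.513, -0.487]
ft_force: [-0.2, -0.9, 0.4]
width: 0.0003
```

```bash
python3 - <<'E'
from h import *
o=r.get_obs();print(o["ee_pos"],o["ft_force"])
b=r.get_image("side")[180:340,210:420]
cv2.imwrite("pics/s2.png",cv2.resize(b,None,fx=3.7,fy=3.7,interpolation=cv2.INTER_CUBIC))
E
```

```text
[ 0.47485019 -0.07105604  0.10052459] [-0.24140323 -0.91360211  0.4414102 ]
```

View pics/s2.png

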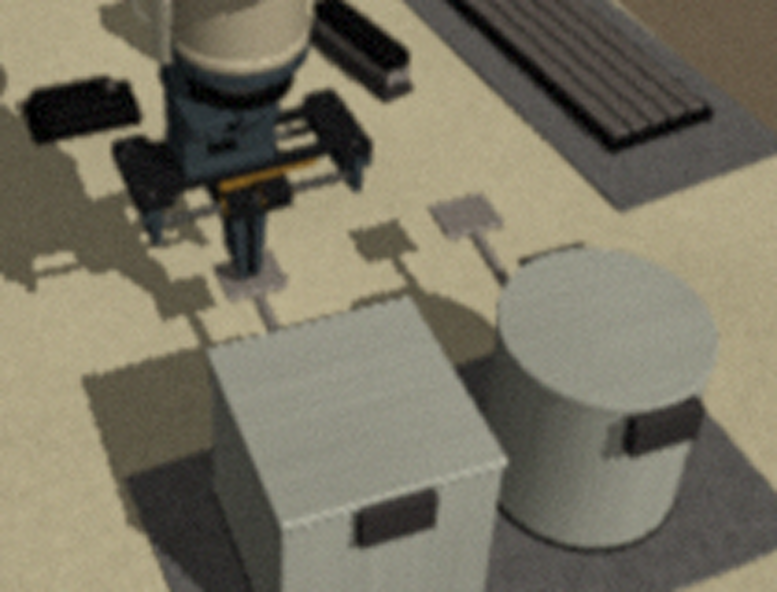

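The fingertips, at crop (245,272), sit just above the middle of the pad at (250,278). Now pressing.

>>> {"fn": "move_arm", "kwargs": {
  "steps": [
    {"claw": 0,"travel": [0.3,0,0],"turn": 0},
    {"claw": 0,"travel": [0.6,0,0],"turn": 0},
    {"claw": 0,"travel": [0.9,0,0],"turn": 0},
    {"claw": 0,"travel": [1.2,0,0],"turn": 0},
    {"claw": 0,"travel": [1.5,0,0],"turn": 0},
    {"claw": 0,"travel": [1.8,0,0],"turn": 0},
    {"claw": 0,"travel": [2.1,0,0],"turn": 0},
    {"claw": 0,"travel": [2.4,0,0],"turn": 0},
    {"claw": 0,"travel": [2.7,0,0],"turn": 0},
    {"claw": 0,"travel": [3.0,0,0],"turn": 0}
  ]
}}

```text
clock: 4.45
ee_pos: [0.4752, -0.0708, 0.0709]
tool_rot: [0.513, 0.487, -0.513, 0.487]
ft_force: [0.3, 4.7, 5.6]
width: 0.0007
```

>>> {"fn": "move_arm", "kwargs": {
  "steps": [
    {"claw": 0,"travel": [0.2,0,0],"turn": 0},
    {"claw": 0,"travel": [0.4,0,0],"turn": 0},
    {"claw": 0,"travel": [0.6,0,0],"turn": 0},
    {"claw": 0,"travel": [0.8,0,0],"turn": 0},
    {"claw": 0,"travel": [1.0,0,0],"turn": 0},
    {"claw": 0,"travel": [1.2,0,0],"turn": 0}
  ]
}}

```text
clock: 5.05
ee_pos: [0.4752, -0.0713, 0.0589]
tool_rot: [0.513, 0.487, -0.513, 0.487]
ft_force: [-1.0, -2.4, 5.0]
width: 0.0
```

```bash
python3 - <<'E'
from h import *
o=r.get_obs();print(o["ee_pos"],o["ft_force"])
cv2.imwrite("pics/s3.png",r.get_image("side"))
E
```

```text
[ 0.47521392 -0.07127374  0.05891312] [-1.03086155 -2.35038468  5.00159099]
```

View pics/s3.png

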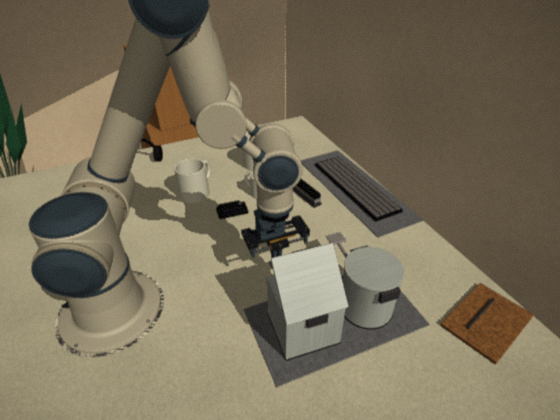

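The lid is rising and is partly open, and the round bin is still shut. I'll keep pressing gently until the end stop shows in the force.

>>> {"fn": "move_arm", "kwargs": {
  "steps": [
    {"claw": 0,"travel": [0.2,0,0],"turn": 0},
    {"claw": 0,"travel": [0.4,0,0],"turn": 0},
    {"claw": 0,"travel": [0.6,0,0],"turn": 0},
    {"claw": 0,"travel": [0.6,0,0],"turn": 0}
  ]
}}

```text
clock: 5.5
ee_pos: [0.4753, -0.0713, 0.0529]
tool_rot: [0.513, 0.487, -0.513, 0.487]
ft_force: [0.6, -0.7, 5.5]
width: 0.0007
```

>>> {"fn": "move_arm", "kwargs": {
  "steps": [
    {"claw": 0,"travel": [0.1,0,0],"turn": 0},
    {"claw": 0,"travel": [0.2,0,0],"turn": 0},
    {"claw": 0,"travel": [0.3,0,0],"turn": 0},
    {"claw": 0,"travel": [0.3,0,0],"turn": 0}
  ]
}}

```text
clock: 5.9
ee_pos: [0.4752, -0.0712, 0.0499]
tool_rot: [0.513, 0.487, -0.513, 0.487]
ft_force: [0.2, -1.4, 4.8]
width: 0.0002
```

>>> {"fn": "move_arm", "kwargs": {
  "steps": [
    {"claw": 0,"travel": [0.1,0,0],"turn": 0},
    {"claw": 0,"travel": [0.2,0,0],"turn": 0},
    {"claw": 0,"travel": [0.2,0,0],"turn": 0}
  ]
}}

```text
clock: 6.2
ee_pos: [0.4751, -0.0711, 0.0478]
tool_rot: [0.513, 0.487, -0.513, 0.487]
ft_force: [0.9, -1.1, 5.0]
width: 0.0001
```

>>> {"fn": "move_arm", "kwargs": {
  "steps": [
    {"claw": 0,"travel": [0.1,0,0],"turn": 0},
    {"claw": 0,"travel": [0.2,0,0],"turn": 0},
    {"claw": 0,"travel": [0.2,0,0],"turn": 0}
  ]
}}

```text
clock: 6.5
ee_pos: [0.4752, -0.0713, 0.0461]
tool_rot: [0.513, 0.487, -0.513, 0.487]
ft_force: [0.2, -2.5, 11.9]
width: 0.0004
```

The force jumped to 11.9 N, so the stop is reached. One more 0.5 mm will confirm it, then I'll check the lid in a picture.

>>> {"fn": "move_arm", "kwargs": {
  "steps": [
    {"claw": 0,"travel": [0.05,0,0],"turn": 0},
    {"claw": 0,"travel": [0.05,0,0],"turn": 0}
  ]
}}

```text
clock: 6.7
ee_pos: [0.4752, -0.0713, 0.0457]
tool_rot: [0.513, 0.487, -0.513, 0.487]
ft_force: [-1.2, -2.4, 15.8]
width: 0.0005
```

```bash
python3 - <<'E'
from h import *
o=r.get_obs();print(o["ee_pos"],o["ft_force"])
h=np.array([.4555,-.349]);out=np.array([.071,.997])
for th in(0.9,1.0,1.11):
    e=h+out*.15*np.cos(th); 
    print(th,[proj("side",[*(e+s*np.array([.997,-.071])*.075),.160+.15*np.sin(th)]).round(1) for s in(-1,1)])
im=r.get_image("side");cv2.imwrite("pics/s4.png",cv2.resize(im[200:360,220:430],None,fx=3.7,fy=3.7,interpolation=cv2.INTER_CUBIC))
E
```

```text
[ 0.47520284 -0.07130602  0.0457252 ] [-1.20230424 -2.39171561 15.78529896]
0.9 [array([269.6, 256.7]), array([331.7, 240.6])]
1.0 [array([271.4, 257.6]), array([334.4, 241.2])]
1.11 [array([273.5, 259.5]), array([337.6, 242.7])]
```

View pics/s4.png

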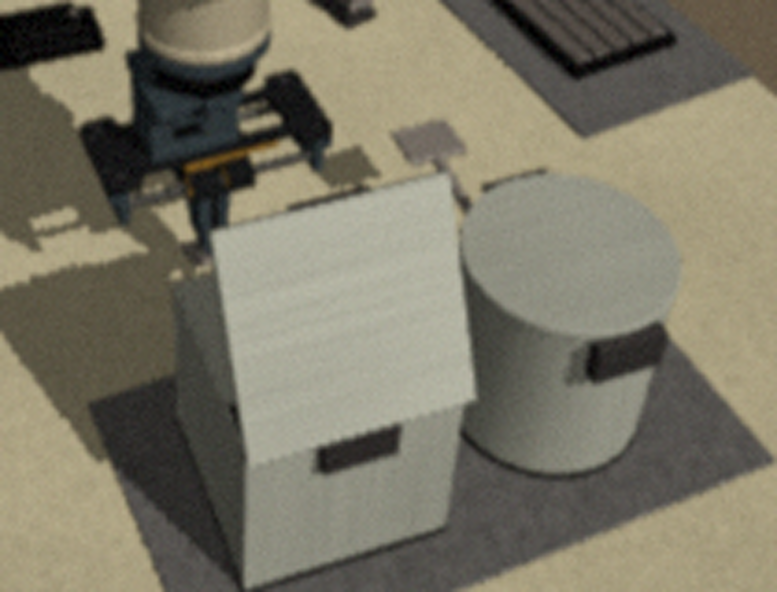

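The lid's upper corners, at full-image (277.6,263) and (340.3,247.8), match the fully open angle (~1.11 rad or slightly more). The force is rising steeply against the stop. Now I'll hold for about 3.2 s.

>>> {"fn": "move_arm", "kwargs": {
  "steps": [
    {"claw": 0,"travel": [0,0,0],"turn": 0},
    {"claw": 0,"travel": [0,0,0],"turn": 0},
    {"claw": 0,"travel": [0,0,0],"turn": 0},
    {"claw": 0,"travel": [0,0,0],"turn": 0},
    {"claw": 0,"travel": [0,0,0],"turn": 0},
    {"claw": 0,"travel": [0,0,0],"turn": 0},
    {"claw": 0,"travel": [0,0,0],"turn": 0},
    {"claw": 0,"travel": [0,0,0],"turn": 0},
    {"claw": 0,"travel": [0,0,0],"turn": 0},
    {"claw": 0,"travel": [0,0,0],"turn": 0}
  ]
}}

```text
clock: 7.75
ee_pos: [0.4752, -0.0713, 0.0458]
tool_rot: [0.513, 0.487, -0.513, 0.487]
ft_force: [-1.8, -2.1, 14.8]
width: 0.0004
```

>>> {"fn": "move_arm", "kwargs": {
  "steps": [
    {"claw": 0,"travel": [0,0,0],"turn": 0},
    {"claw": 0,"travel": [0,0,0],"turn": 0},
    {"claw": 0,"travel": [0,0,0],"turn": 0},
    {"claw": 0,"travel": [0,0,0],"turn": 0},
    {"claw": 0,"travel": [0,0,0],"turn": 0},
    {"claw": 0,"travel": [0,0,0],"turn": 0},
    {"claw": 0,"travel": [0,0,0],"turn": 0},
    {"claw": 0,"travel": [0,0,0],"turn": 0},
    {"claw": 0,"travel": [0,0,0],"turn": 0},
    {"claw": 0,"travel": [0,0,0],"turn": 0}
  ]
}}

```text
clock: 8.75
ee_pos: [0.4752, -0.0713, 0.0458]
tool_rot: [0.513, 0.487, -0.513, 0.487]
ft_force: [-1.1, -2.3, 15.5]
width: 0.0003
```

>>> {"fn": "move_arm", "kwargs": {
  "steps": [
    {"claw": 0,"travel": [0,0,0],"turn": 0},
    {"claw": 0,"travel": [0,0,0],"turn": 0},
    {"claw": 0,"travel": [0,0,0],"turn": 0},
    {"claw": 0,"travel": [0,0,0],"turn": 0},
    {"claw": 0,"travel": [0,0,0],"turn": 0},
    {"claw": 0,"travel": [0,0,0],"turn": 0},
    {"claw": 0,"travel": [0,0,0],"turn": 0},
    {"claw": 0,"travel": [0,0,0],"turn": 0},
    {"claw": 0,"travel": [0,0,0],"turn": 0},
    {"claw": 0,"travel": [0,0,0],"turn": 0}
  ]
}}

```text
clock: 9.75
ee_pos: [0.4752, -0.0713, 0.0458]
tool_rot: [0.513, 0.487, -0.513, 0.487]
ft_force: [-1.4, -2.6, 14.7]
width: 0.0004
```

Held at the stop for about 3.2 s. Now I'll ease it up at 10 mm/s and slow near the end.

>>> {"fn": "move_arm", "kwargs": {
  "steps": [
    {"claw": 0,"travel": [-0.1,0,0],"turn": 0},
    {"claw": 0,"travel": [-0.2,0,0],"turn": 0},
    {"claw": 0,"travel": [-0.3,0,0],"turn": 0},
    {"claw": 0,"travel": [-0.4,0,0],"turn": 0},
    {"claw": 0,"travel": [-0.5,0,0],"turn": 0},
    {"claw": 0,"travel": [-0.6,0,0],"turn": 0},
    {"claw": 0,"travel": [-0.7,0,0],"turn": 0},
    {"claw": 0,"travel": [-0.8,0,0],"turn": 0},
    {"claw": 0,"travel": [-0.9,0,0],"turn": 0},
    {"claw": 0,"travel": [-1.0,0,0],"turn": 0}
  ]
}}

```text
clock: 10.75
ee_pos: [0.4748, -0.0708, 0.0554]
tool_rot: [0.513, 0.487, -0.513, 0.487]
ft_force: [1.6, 5.2, 3.7]
width: 0.0006
```

>>> {"fn": "move_arm", "kwargs": {
  "steps": [
    {"claw": 0,"travel": [-0.1,0,0],"turn": 0},
    {"claw": 0,"travel": [-0.2,0,0],"turn": 0},
    {"claw": 0,"travel": [-0.3,0,0],"turn": 0},
    {"claw": 0,"travel": [-0.4,0,0],"turn": 0},
    {"claw": 0,"travel": [-0.5,0,0],"turn": 0},
    {"claw": 0,"travel": [-0.6,0,0],"turn": 0},
    {"claw": 0,"travel": [-0.7,0,0],"turn": 0},
    {"claw": 0,"travel": [-0.8,0,0],"turn": 0},
    {"claw": 0,"travel": [-0.9,0,0],"turn": 0},
    {"claw": 0,"travel": [-1.0,0,0],"turn": 0}
  ]
}}

```text
clock: 11.75
ee_pos: [0.4747, -0.0707, 0.0654]
tool_rot: [0.513, 0.487, -0.513, 0.486]
ft_force: [-0.1, 6.2, 4.7]
width: -0.0002
```

>>> {"fn": "move_arm", "kwargs": {
  "steps": [
    {"claw": 0,"travel": [-0.1,0,0],"turn": 0},
    {"claw": 0,"travel": [-0.2,0,0],"turn": 0},
    {"claw": 0,"travel": [-0.3,0,0],"turn": 0},
    {"claw": 0,"travel": [-0.4,0,0],"turn": 0},
    {"claw": 0,"travel": [-0.5,0,0],"turn": 0},
    {"claw": 0,"travel": [-0.6,0,0],"turn": 0},
    {"claw": 0,"travel": [-0.7,0,0],"turn": 0},
    {"claw": 0,"travel": [-0.8,0,0],"turn": 0},
    {"claw": 0,"travel": [-0.9,0,0],"turn": 0},
    {"claw": 0,"travel": [-1.0,0,0],"turn": 0}
  ]
}}

```text
clock: 12.75
ee_pos: [0.4747, -0.0706, 0.0755]
tool_rot: [0.513, 0.487, -0.513, 0.486]
ft_force: [0.4, 6.9, 6.3]
width: 0.0004
```

>>> {"fn": "move_arm", "kwargs": {
  "steps": [
    {"claw": 0,"travel": [-0.06,0,0],"turn": 0},
    {"claw": 0,"travel": [-0.12,0,0],"turn": 0},
    {"claw": 0,"travel": [-0.18,0,0],"turn": 0},
    {"claw": 0,"travel": [-0.24,0,0],"turn": 0},
    {"claw": 0,"travel": [-0.3,0,0],"turn": 0},
    {"claw": 0,"travel": [-0.36,0,0],"turn": 0},
    {"claw": 0,"travel": [-0.42,0,0],"turn": 0},
    {"claw": 0,"travel": [-0.48,0,0],"turn": 0},
    {"claw": 0,"travel": [-0.54,0,0],"turn": 0},
    {"claw": 0,"travel": [-0.6,0,0],"turn": 0}
  ]
}}

```text
clock: 13.75
ee_pos: [0.4747, -0.0708, 0.0815]
tool_rot: [-0.513, -0.487, 0.513, -0.487]
ft_force: [1.2, 5.5, 7.0]
width: 0.0004
```

>>> {"fn": "move_arm", "kwargs": {
  "steps": [
    {"claw": 0,"travel": [-0.05,0,0],"turn": 0},
    {"claw": 0,"travel": [-0.1,0,0],"turn": 0},
    {"claw": 0,"travel": [-0.15,0,0],"turn": 0},
    {"claw": 0,"travel": [-0.2,0,0],"turn": 0},
    {"claw": 0,"travel": [-0.25,0,0],"turn": 0},
    {"claw": 0,"travel": [-0.3,0,0],"turn": 0},
    {"claw": 0,"travel": [-0.35,0,0],"turn": 0},
    {"claw": 0,"travel": [-0.4,0,0],"turn": 0},
    {"claw": 0,"travel": [-0.45,0,0],"turn": 0},
    {"claw": 0,"travel": [-0.5,0,0],"turn": 0}
  ]
}}

```text
clock: 14.75
ee_pos: [0.4747, -0.0711, 0.0865]
tool_rot: [-0.513, -0.487, 0.513, -0.487]
ft_force: [-0.1, 1.1, 6.7]
width: 0.0006
```

>>> {"fn": "move_arm", "kwargs": {
  "steps": [
    {"claw": 0,"travel": [-0.04,0,0],"turn": 0},
    {"claw": 0,"travel": [-0.08,0,0],"turn": 0},
    {"claw": 0,"travel": [-0.12,0,0],"turn": 0},
    {"claw": 0,"travel": [-0.16,0,0],"turn": 0},
    {"claw": 0,"travel": [-0.2,0,0],"turn": 0},
    {"claw": 0,"travel": [-0.24,0,0],"turn": 0},
    {"claw": 0,"travel": [-0.28,0,0],"turn": 0},
    {"claw": 0,"travel": [-0.32,0,0],"turn": 0},
    {"claw": 0,"travel": [-0.36,0,0],"turn": 0},
    {"claw": 0,"travel": [-0.4,0,0],"turn": 0}
  ]
}}

```text
clock: 15.75
ee_pos: [0.4747, -0.0714, 0.0905]
tool_rot: [-0.513, -0.487, 0.513, -0.487]
ft_force: [-1.1, -3.7, 4.7]
width: 0.0004
```

>>> {"fn": "move_arm", "kwargs": {
  "steps": [
    {"claw": 0,"travel": [-0.04,0,0],"turn": 0},
    {"claw": 0,"travel": [-0.08,0,0],"turn": 0},
    {"claw": 0,"travel": [-0.12,0,0],"turn": 0},
    {"claw": 0,"travel": [-0.16,0,0],"turn": 0},
    {"claw": 0,"travel": [-0.2,0,0],"turn": 0},
    {"claw": 0,"travel": [-0.24,0,0],"turn": 0},
    {"claw": 0,"travel": [-0.28,0,0],"turn": 0},
    {"claw": 0,"travel": [-0.32,0,0],"turn": 0},
    {"claw": 0,"travel": [-0.36,0,0],"turn": 0},
    {"claw": 0,"travel": [-0.4,0,0],"turn": 0}
  ]
}}

```text
clock: 16.75
ee_pos: [0.475, -0.0711, 0.0945]
tool_rot: [0.513, 0.487, -0.513, 0.487]
ft_force: [-0.5, -0.6, -0.8]
width: 0.0004
```

```bash
python3 - <<'E'
from h import *
o=r.get_obs();print(o["ee_pos"],o["ft_force"])
im=r.get_image("side");cv2.imwrite("pics/s5.png",cv2.resize(im[200:360,220:430],None,fx=3.7,fy=3.7,interpolation=cv2.INTER_CUBIC))
E
```

```text
[ 0.47504094 -0.07112084  0.09445845] [-0.54443137 -0.5849491  -0.84821874]
```

View pics/s5.png

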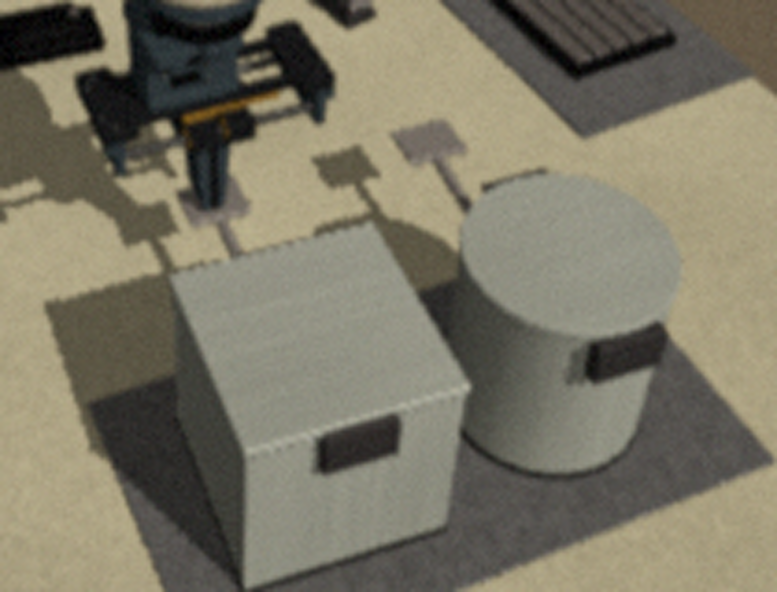

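The lid is shut, with its front edge back at crop (175,278)–(372,225). The force is down to zero, so contact is lost. I'll retreat upward.

>>> {"fn": "move_arm", "kwargs": {
  "steps": [
    {"claw": 0,"travel": [-0.2,0,0],"turn": 0},
    {"claw": 0,"travel": [-0.5,0,0],"turn": 0},
    {"claw": 0,"travel": [-1.5,0,0],"turn": 0},
    {"claw": 0,"travel": [-3,0,0],"turn": 0},
    {"claw": 0,"travel": [-5,0,0],"turn": 0},
    {"claw": 0,"travel": [-7,0,0],"turn": 0},
    {"claw": 0,"travel": [-9,0,0],"turn": 0},
    {"claw": 0,"travel": [-10,0,0],"turn": 0},
    {"claw": 0,"travel": [-10,0,0],"turn": 0},
    {"claw": 0,"travel": [-10,0,0],"turn": 0}
  ]
}}

```text
clock: 17.8
ee_pos: [0.4748, -0.0711, 0.1941]
tool_rot: [-0.513, -0.487, 0.513, -0.487]
ft_force: [-0.2, -0.5, -0.0]
width: 0.0008
```

```bash
python3 - <<'E'
from h import *
o=r.get_obs();print(o["clock"],o["ee_pos"],o["ft_force"])
im=r.get_image("side");cv2.imwrite("pics/s6.png",im)
a=cv2.imread("pics/side0.png"); t=r.get_image("top");b=cv2.imread("pics/top0.png")
print("lid region diff",cv2.absdiff(im,a)[270:360,240:420].mean(), "top mug/mouse/stapler diff",cv2.absdiff(t,b)[120:225,160:260].mean())
cv2.imwrite("pics/t6.png",t)
E
```

```text
17.8 [ 0.47478327 -0.0710512   0.19408097] [-0.16731623 -0.5354419  -0.04649803]
lid region diff 5.518930041152263 top mug/mouse/stapler diff 7.926793650793651
```

View pics/s6.png

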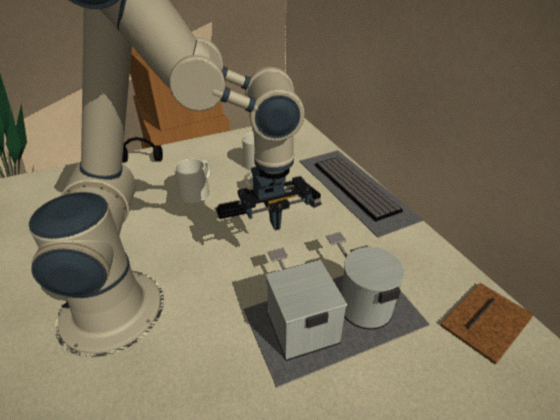

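View pics/t6.png

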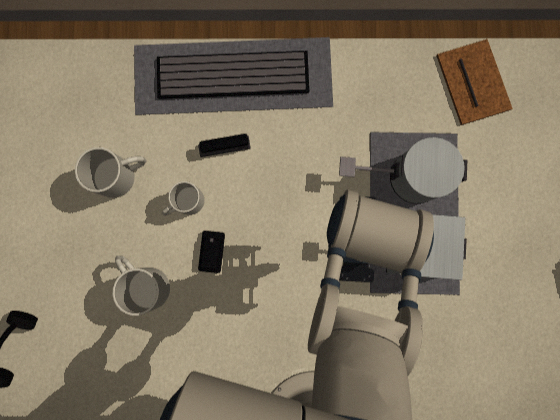

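Both lids are shut. The mug at (187,198), the mouse at (211,252) and the stapler at (224,145) are at their starting pixels, and the arm is clear of everything. I'll hand the job in.

```bash
python3 -c "
from plant import r
print(r.finish_job())"
```

```text
the job is handed in; nothing more can be done
None
```

I pressed the square bin's lever down to its stop with the shut fingertips, held it there, eased it back up, and handed the job in at 17.9 s of the 48 s allowed.

- **Press and hold:** the force on the fingertips rose from 5 N to about 15 N at the stop. The lid's corners in the side view matched fully open, about 1.11 rad. I held it there for about 3.2 s.
- **Release:** the lever came back up over about 7 s, at 10 mm/s and then slowing to 4 mm/s near the end. The lid settled shut and the force fell to zero before I backed away.
- **Last checks:** both lids looked shut. The mug, mouse and stapler were at their starting places in the top view, judged by eye. The fingertips were about 10 cm above the pad, touching nothing.
- **Less certain:** my before-and-after image difference was small but not zero (5.5 and 7.9 of 255 on average). I put that down to image noise and changed shadows, and did not isolate it further. The pad's position from the two cameras differed by about 2 pixels, roughly 3–4 mm, which is well within the pad's size.

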